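Fit and lock the blade guard of a vegetable slicer

ROBOT

A 6-joint arm with a two-finger parallel gripper is mounted at the origin on a cart in front of the work surface, level with it; the furniture and walls round the work are solid. World frame = base frame: x ahead of the robot, y to its left, z up, the work surface at z = 0. Lengths are in mm, angles in rad, forces in N, time in s.
With the tool pointing down it reaches from about 400 to 925 mm from the base axis. Payload 12.5 kg.
Tool frame: the origin (TCP) lies midway between the tips of the shut fingers; the grasp point (between the pads) lies 19 mm behind it; z points along the fingers, y is the line along which they close (so a half turn about z gives the same grasp; the last joint's range is limited). The gripper opens to 95 mm and grips with 3 to 60 N. Pads are 20 mm wide; open, the fingers measure 119 mm over their backs; the gripper's body (75 mm by 180 mm) begins 59 mm behind the grasp point.
Start: joints at [1.229, 0.491, 1.559, -0, 1.092, -0.106], TCP at [145.995, 607.727, 214.661] pointing down, gripper open.
Joint ranges: [-3.1, 3.1], [-0.84, 2.19], [0.05, 2.79], [-1.13, 4.28], [0.06, 2.93], [-2.69, 2.69]. Speed limits (rad/s): [2.22, 2.22, 2.79, 3.14, 3.14, 3.14].

INTERFACE

Orientations are given as [roll, pitch, yaw] about the fixed x, y, z axes, in that order (R = Rz(yaw) Ry(pitch) Rx(roll)).
In Python, from cell import env gives the robot as it stands.
- The arm moves only by the shell command python3 -m inch 'ROWS'. ROWS is JSON, a list of rows, each a list of 7 numbers: the turn, a rotation vector about the tool's x, y, z in rad, then the shift along the tool's x, y, z in cm, then the closure, from -1 (fully open) to 1 (shut). A call has 1 to 20 rows; each row shifts and turns the commanded pose from where the row before left it, along the tool's axes as they then stand; what a row does not reach is not made up. A row lasts 1/8 s, in which the tool goes at most 62.5 mm and 10.7 degrees, less where a joint would pass 70% of its speed; a pose out of reach is approached as far as the arm can. A call with a gripper value outside its range is refused whole. The fingers move at their own pace and stop on an object; the grip force is fixed at half the most. Time passes only in rows, so rows that do not move let the fingers close. It gives the time, the measured TCP pose, the force, the opening and the grip force at its end, in the units of the state.
- env.state(): the state, without advancing time (a new reading comes with each control period).
- env.read_camera(name): name is "scene" or "top"; returns a dict with "img" (400x640x3 uint8, red, green, blue), "depth" (400x640 float32, mm along the optical axis (not along the pixel's ray), 0 where there is no reading), "fx", "fy", "cx", "cy" (pixels), "D" ([k1, k2, p1, p2, k3] as OpenCV has them; the pictures are not rectified), "position" and "orientation" of the camera in the world. Camera axes: x right, y down, z forward; pixel columns grow to the right and rows downward; lengths in mm; the calibration is good to about 2 mm. A picture is of the moment at which its call begins.
- env.job_done(): hands the job in; it is judged then, once.
Trained networks look in a picture, given as the dict that the camera call returned (one of the last four; its "shot" number tells which), for a name from the list of things; names that differ only in an ending like _2 or _b are one class to them, and where a whole thing is asked for, a point or a joint stands for the part that bears it (a point fixed in the world has none). Each returns a list of dicts, best first, with "score" (0 to 1); they miss things now and then, are a little off and sometimes report something else, mostly with a low value. They report only what shows in the picture. A call takes as long as a camera call.
- env.find_in(picture, target): "centre" ([x, y, z] in mm, in the coordinates of the camera as it stood for that picture, good to about 4 mm: the middle of the surface that is visible of it).
- env.trace(picture, target): "mask" (400x640 bool, what is visible of it).
The state is a dict: "t": time; "joints": joint angles; "qvel": joint speeds; "tau": joint torques, N m; "eef_pos": TCP position; "tcp_rot": TCP orientation; "ft_force": force on the tool from outside, world axes, zero at the start; "moment": the same for the moment, N m; "opening": opening from 0.0 (shut) to 1.0 (fully open); "grip_force": force on a finger pad.
Only numpy, scipy, OpenCV 4.12 (cv2) and the standard library are available. Lean on these libraries where they do the work, as an engineer would, in place of code of your own. Each camera call takes 0.05 s, during which the arm holds its last target. There are 200 camera calls.

TASK

Make the vegetable slicer on the range safe to put away: set its loose green guard over the blade, both holes down on the two pins so that it lies flat on the rails. Then hold the orange lock grip pressed down and slide it down the rail over the guard until you feel its stop, without forcing it past, and let it spring up locked there. Leave the onion, the lemon and the mug where they stand.

Things in the scene. Friction and masses are not known exactly. Their poses are not given: they have to be found in the camera images.
- slicer_bed: sloping bed of the slicer, a fixed dark frame 260 x 102 mm with a steel plate and blade, rising 0.35 rad away from the robot. Origin: on the middle line at rail-top height, 120 mm from the low end, 72 mm above the range. x points up the slope along the rails, y left across them, z square off the bed. Rail tops (z = 0): left y 29 to 51, right y -51 to -37 mm; the plate between is 5 mm lower
- seat (a point): point of the bed midway between the two pins, (-55, 0, 0) mm in the bed's frame and with its axes: where the centre of the seated guard's underside lies. The pins stand square on the rails at (x, y) = (-32, 42) and (32, -42) mm from here, 8 mm thick, 11 mm high, tapered above 7 mm. Burner grates 41 mm high stand beside the slicer, from 80 mm off its middle line
- guard: loose green guard with a dark handle, 0.2 to 0.3 kg. Flange 90 (x) by 102 (y), 5 mm thick; hood 72 x 58 mm up to 25 mm high; handle bar 60 (along x) by 20 (y) mm, from 25 to 54 mm high, to be pinched across y. Origin: centre of the underside, z up. Two 12 mm holes at (x, y) = (-32, 42) and (32, -42) mm, so it fits either way round. It starts flat on the surface right of the burners
- lock (a joint): slide of the lock down the left rail, m: 0 open (sled centre at (96, 40) mm of the bed), growing down the slope toward the guard; friction 3 to 5 N. Its stop is hidden in the rail and differs from slicer to slicer, somewhere between 44 and 70 mm: it can only be felt. Forced with over about 18 N the stop gives way and the lock overruns, up to 78 mm. The sled is 52 mm long, 24 wide and 10 high
- tongue_tip (a point): end of the lock's steel tongue (14 mm wide, 3 mm thick; this point is on its underside, 7 mm above the rail). The tongue points down the slope and slides over the seated guard's 5 mm flange; a guard that is not fully down blocks it, and a guard cannot be set down under it
- lock_grip (a joint): press travel of the lock grip square into the sled, m: 0 up, 0.006 fully down; spring 3 N at the top, 5.5 N at the bottom. Up, its tooth holds the lock within the first 4 mm; it slides only while held down 4 mm or more. At the stop (2 mm either way), and nowhere else, the grip can spring up again and so lock; let go short of it or past it, it stays 3.5 mm down
- grip_top (a point): centre of the top of the orange lock grip, 33 mm above the rail when up; axes as the bed. The grip is 44 long (x) and 18 wide (y), its sides free from 10 to 33 mm above the rail; at each end of its sides a cheek stands out to 25 mm width, leaving a finger hollow 28 mm long in the middle; 3 mm humps at the ends of its top make a thumb rest
- onion: red onion, 84 mm, on the counter at the right; origin at its underside; a bystander
- lemon: lemon, 78 x 55 mm, on the counter at the right; origin at its underside; a bystander
- mug: white mug with dark stripes, 90 mm wide, 88 mm high, on the right near the front edge; origin at its underside; a bystander

How it is judged (in metres and radians):
On the way:
1. the guard lies flat on the rails on its pins, the lock still open (distance between guard and seat below 0.005 m and angle between the z axis of guard and the z axis of seat, either way round below 0.05 rad and z of guard in the frame of seat below 0.0025 m and value of joint lock below 0.008 m), for 0.2 s.
At the end, for the whole second after the job is handed in: the guard rests flat on the rails over both pins (centre within 5 mm of the seat, underside within 2.5 mm of the rails, tilt within 0.05, turn within 0.1 rad), and the lock is slid over it to its stop (beyond 40 mm) with its grip sprung up again (less than 1.5 mm down) (value of joint lock above 0.04 m and value of joint lock_grip below 0.0015 m and distance between guard and seat below 0.005 m and angle between the z axis of guard and the z axis of seat, either way round below 0.05 rad and angle between the x axis of guard and the x axis of seat, either way round below 0.1 rad and z of guard in the frame of seat below 0.0025 m and linear speed of guard below 0.02 m/s); the robot touches nothing.
It fails at once if the onion, the lemon or the mug is moved by more than 3 cm (distance of any of onion, lemon, mug from where it was at the start of the episode above 0.03 m).
It also fails if it takes over 48 s, if anything falls off the work surface, if the arm or the gripper's body presses on something with over 40 N, if the wrist force passes 120 N, or if a joint passes its speed limit or range.

## Working session

There is one attempt and no reset: what is moved stays moved. The work goes in short steps, Python scripts to look and compute and a shell command to move; the robot and the scene stay as the last step left them, time stands still between calls to the robot, and variables do not carry over. Pictures are saved under pics/ and viewed, at most 10 in all, crops included, and the job is handed in when it is done.

```bash
mkdir -p pics; ls; cat > h.py <<'E'
import numpy as np,cv2
from scipy.spatial.transform import Rotation as R
from cell import env
def cam(n):
    p=env.read_camera(n); 
    return p
def rot(o):
    o=np.array(o,float)
    return o if o.shape==(3,3) else (R.from_euler('xyz',o).as_matrix() if o.size==3 else R.from_quat(o).as_matrix())
def toW(p,c): return rot(p['orientation'])@np.array(c)+np.array(p['position'])
def K(p): return np.array([[p['fx'],0,p['cx']],[0,p['fy'],p['cy']],[0,0,1.]])
def px2W(p,us,vs,d=None):
    us=np.atleast_1d(us).astype(float);vs=np.atleast_1d(vs).astype(float)
    n=cv2.undistortPoints(np.stack([us,vs],1)[:,None],K(p),np.array(p['D'],float))[:,0]
    if d is None: d=p['depth'][vs.astype(int),us.astype(int)]
    c=np.c_[n*d[:,None],d]
    return c@rot(p['orientation']).T+np.array(p['position'])
def mask2W(p,m):
    v,u=np.nonzero(m&(p['depth']>0)); return px2W(p,u,v),u,v
def W2px(p,X):
    M=rot(p['orientation']);c=(np.atleast_2d(X)-np.array(p['position']))@M
    return cv2.projectPoints(c,np.zeros(3),np.zeros(3),K(p),np.array(p['D'],float))[0][:,0]
E
python3 - <<'E'
from h import *
for n in ['scene','top']:
    p=cam(n); cv2.imwrite(f'pics/{n}0.png',p['img'][:,:,::-1]); print(n,p['position'],p['orientation'],p['fx'])
    for t in ['slicer_bed','guard','lock','lock_grip','grip_top','tongue_tip','seat','onion','lemon','mug']:
        for r in env.find_in(p,t)[:2]: print(t,round(r['score'],2),toW(p,r['centre']).round(1))
print(env.state())
E
```

```text
pics
scene [-575.68228609 -727.38105747  818.2548913 ] [-2.09452133  0.00790626 -1.03051454] 426.95207682056554
slicer_bed 0.56 [534.1 183.8  72.3]
guard 0.9 [ 475.9 -238.7   13.1]
lock 0.64 [592.5 215.3 112. ]
lock_grip 0.56 [594.9 215.1 130.2]
grip_top 0.41 [598.2 217.4 126. ]
tongue_tip 0.69 [587.9 219.6 120.9]
seat 0.8 [533.  181.9  71. ]
seat 0.61 [ 477.  -240.4   15.1]
onion 0.75 [ 297.7 -318.5   49.5]
lemon 0.81 [ 286.3 -446.6   40.1]
lemon 0.21 [ 477.9 -243.    13.8]
mug 0.68 [ 289.7 -211.9   55.8]
top [ 423.26868133 -113.23874363 1231.98453185] [-3.09919221e+00  2.16934863e-03 -1.58100724e+00] 385.00609148533925
slicer_bed 0.81 [551.7 184.9  78.6]
guard 0.59 [ 496.8 -224.1    6.2]
lock 0.51 [597.  221.7 118.2]
lock_grip 0.69 [601.9 219.1 131.7]
grip_top 0.61 [602.9 220.2 133.4]
grip_top 0.6 [551.5 186.1  77.8]
tongue_tip 0.51 [594.6 219.6 119.1]
tongue_tip 0.4 [554.6 180.3  80.8]
seat 0.67 [555.2 183.1  79.3]
onion 0.67 [ 329.9 -308.5   56. ]
lemon 0.84 [ 309.5 -435.3   46.9]
mug 0.77 [ 309.6 -203.1   54.8]
{'t': 1.1, 'joints': array([ 1.22940703e+00,  4.90925370e-01,  1.55888162e+00, -1.61205377e-05,
        1.09171165e+00, -1.05567470e-01]), 'qvel': array([ 0.00131909,  0.00290224, -0.00039688, -0.00043914,  0.00115402,
        0.00114941]), 'tau': array([ 2.01169736e-03, -6.12489796e+01, -2.58440548e+01,  6.94364752e-02,
        4.45892767e-02,  7.73954810e-06]), 'eef_pos': array([145.99617392, 607.73302841, 214.65151253]), 'tcp_rot': array([3.14152056e+00, 2.20254896e-05, 2.90577826e+00]), 'ft_force': array([-0.85720015,  0.34905324, -0.14248225]), 'moment': array([-0.05566848, -0.01822315,  0.00482521]), 'grip_force': 0.0, 'opening': 1.0029739052445927}
```

View pics/top0.png

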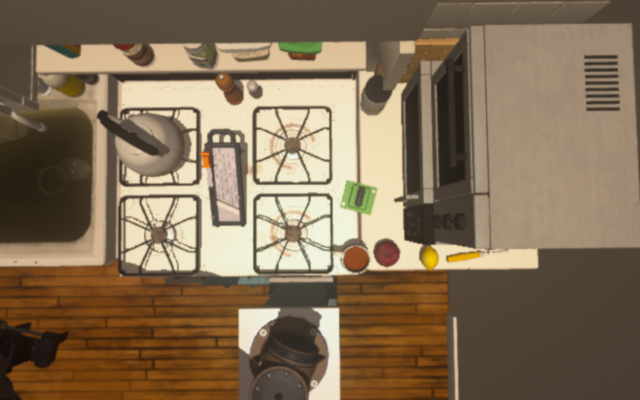

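View pics/scene0.png

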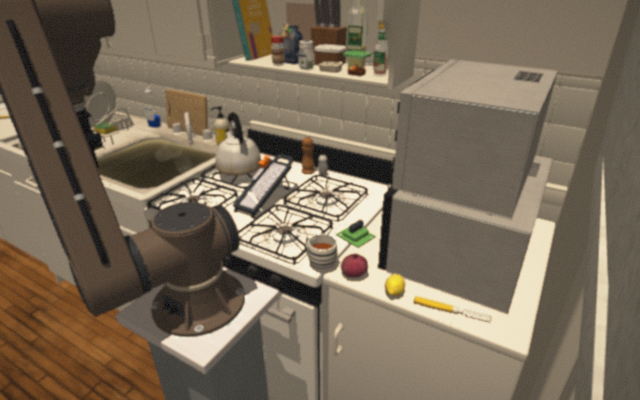

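```bash
python3 - <<'E'
from h import *
out=[]
for n in ['top','scene']:
    p=cam(n)
    for t in ['guard','slicer_bed','lock','lock_grip']:
        r=env.trace(p,t)
        if not r: print(n,t,'none');continue
        m=r[0]['mask'];W,u,v=mask2W(p,m);ok=W[:,2]>-10
        W=W[ok]
        print(n,t,round(r[0]['score'],2),m.sum(),np.percentile(W,[1,50,99],axis=0).round(0).tolist())
        np.save(f'{n}_{t}.npy',np.c_[W,u[ok],v[ok],p['img'][v[ok],u[ok]]])
        if t=='guard': 
            for lo,hi in [(2,12),(18,35),(40,70)]:
                s=W[(W[:,2]>lo)&(W[:,2]<hi)]
                if len(s)>5: print(lo,len(s),np.median(s[:,2]).round(1),cv2.minAreaRect(s[:,:2].astype(np.float32)))
        if t=='slicer_bed':
            A=np.c_[W[:,:2],np.ones(len(W))];z=W[:,2];k=np.ones(len(W),bool)
            for _ in range(8):
                c=np.linalg.lstsq(A[k],z[k],rcond=None)[0];k=abs(A@c-z)<4
            print('plane',c,k.sum(),'slope',np.arctan(np.hypot(c[0],c[1])),'yaw',np.arctan2(c[1],c[0]),cv2.minAreaRect(W[k][:,:2].astype(np.float32)))
    cv2.imwrite(f'pics/{n}_c.png',cv2.resize(p['img'][110:240,140:390] if n=='top' else p['img'][140:260,220:390],None,fx=3.2,fy=3.2,interpolation=cv2.INTER_CUBIC)[:,:,::-1])
E
```

```text
top guard 0.9 930 [[447.0, -279.0, -2.0], [496.0, -223.0, 8.0], [550.0, -170.0, 56.0]]
2 414 5.5 ((498.87506103515625, -225.275146484375), (103.49008178710938, 90.22882843017578), 74.52903747558594)
18 278 25.1 ((498.4715270996094, -225.96336364746094), (57.54180908203125, 71.60733032226562), 73.79869079589844)
40 126 52.9 ((498.738037109375, -226.69699096679688), (20.30060386657715, 59.40522766113281), 74.80172729492188)
top slicer_bed 0.81 3147 [[417.0, 133.0, 0.0], [553.0, 183.0, 80.0], [689.0, 232.0, 141.0]]
plane [ 3.59551016e-01  1.11175240e-02 -1.21773682e+02] 2112 slope 0.3453102106838441 yaw 0.03091072597145261 ((553.2258911132812, 183.043212890625), (102.49018096923828, 279.8639831542969), 89.98917388916016)
top lock 0.52 299 [[531.0, 211.0, 0.0], [595.0, 221.0, 121.0], [637.0, 266.0, 147.0]]
top lock_grip 0.72 142 [[581.0, 211.0, 111.0], [603.0, 219.0, 135.0], [629.0, 233.0, 147.0]]
scene guard 0.87 543 [[444.0, -277.0, -2.0], [476.0, -238.0, 16.0], [526.0, -175.0, 54.0]]
2 196 4.6 ((494.20599365234375, -226.0914764404297), (102.1506576538086, 89.92842102050781), 77.37284088134766)
18 163 23.8 ((493.3749084472656, -228.29293823242188), (59.649322509765625, 73.35237884521484), 69.81793212890625)
40 78 49.8 ((489.6227111816406, -230.3189239501953), (17.246286392211914, 60.16680908203125), 70.54774475097656)
scene slicer_bed 0.74 1774 [[411.0, 130.0, -3.0], [541.0, 186.0, 69.0], [877.0, 362.0, 137.0]]
plane [  0.34266269  -0.09595004 -95.45497102] 804 slope 0.3418705105516045 yaw -0.2730208482494784 ((549.6888427734375, 174.42657470703125), (101.0229721069336, 285.9653625488281), 87.68775177001953)
scene lock 0.61 165 [[531.0, 208.0, 53.0], [591.0, 219.0, 117.0], [662.0, 279.0, 144.0]]
scene lock_grip 0.52 90 [[578.0, 209.0, 97.0], [601.0, 218.0, 129.0], [648.0, 255.0, 145.0]]
```

View pics/top_c.png

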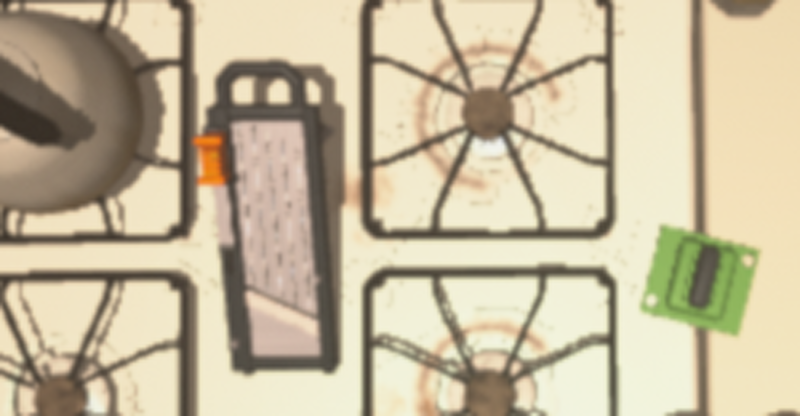

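```bash
python3 - <<'E'
from h import *
from scipy.optimize import least_squares
D=np.load('top_slicer_bed.npy');W=D[:,:3]
yaw=0.0
for it in range(6):
    B=R.from_euler('z',yaw)*R.from_euler('y',-0.35)
    L=B.inv().apply(W-[553,183,72]) ; zr=np.percentile(L[:,2],60)
    k=(abs(L[:,2]-zr)<12)
    xs=[];yl=[];yr=[]
    for a in range(-110,110,8):
        s=L[k&(L[:,0]>a)&(L[:,0]<a+8)]
        if len(s)>10: xs.append(a+4);yl.append(s[:,1].max());yr.append(s[:,1].min())
    xs,yl,yr=map(np.array,(xs,yl,yr))
    pl=np.polyfit(xs,yr,1); 
    print(round(yaw,4),pl,np.polyfit(xs,yl,1)); yaw+=np.arctan(pl[0])
print(np.c_[xs,yl,yr,yl-yr].round(1))
k2=k&(abs(L[:,0])<160)
print('xrange',np.sort(L[k2&(abs(L[:,1])<40)][:,0])[[0,5,-5,-1]])
# histogram of heights on rails
for a,b in [(33,48),(-48,-40),(-25,20)]:
    s=L[(L[:,1]>a)&(L[:,1]<b)&(abs(L[:,0])<120)]
    print(a,b,[(int(x),np.round(np.median(s[(s[:,0]>x)&(s[:,0]<x+10)][:,2]),1),np.round(s[(s[:,0]>x)&(s[:,0]<x+10)][:,2].max(),1)) for x in range(-115,110,10) if ((s[:,0]>x)&(s[:,0]<x+10)).any()])
G=np.load('top_lock_grip.npy')
o=(G[:,5]>170)&(G[:,7]<90)&(G[:,2]>100)
g=B.inv().apply(G[o,:3]-[553,183,72]);print('grip',len(g),np.percentile(g,[2,25,50,75,98],axis=0).round(1).tolist(),cv2.minAreaRect(G[o][:,:2].astype(np.float32)))
E
```

```text
0.0 [-4.57076007e-03 -5.05351433e+01] [-0.04693304 44.08424104]
-0.0046 [-8.42862498e-04 -5.05599563e+01] [-4.24153334e-02  4.40503849e+01]
-0.0054 [-5.5584051e-05 -5.0560790e+01] [-4.13826366e-02  4.40164711e+01]
-0.0055 [-3.66556834e-06 -5.05608437e+01] [-4.13312394e-02  4.40162049e+01]
-0.0055 [-2.41731048e-07 -5.05608472e+01] [-4.13278500e-02  4.40161873e+01]
-0.0055 [-1.59412932e-08 -5.05608475e+01] [-4.13276264e-02  4.40161862e+01]
[[-106.    45.3  -50.9   96.2]
 [ -98.    46.   -50.9   96.8]
 [ -90.    46.6  -51.3   97.9]
 [ -82.    50.4  -50.6  101.1]
 [ -74.    50.1  -51.5  101.6]
 [ -66.    49.9  -50.9  100.7]
 [ -58.    48.   -49.7   97.7]
 [ -50.    50.8  -50.1  100.8]
 [ -42.    50.1  -50.   100.1]
 [ -34.    48.6  -50.7   99.3]
 [ -26.    47.9  -49.3   97.2]
 [ -18.    47.9  -49.5   97.4]
 [ -10.    44.   -50.2   94.3]
 [  -2.    37.3  -50.2   87.5]
 [   6.    45.4  -50.9   96.3]
 [  14.    38.6  -50.9   89.5]
 [  22.    38.5  -51.1   89.7]
 [  30.    43.5  -50.5   94.1]
 [  38.    45.2  -50.9   96.1]
 [  46.    29.7  -50.1   79.8]
 [  54.    31.8  -50.6   82.4]
 [  62.
[... 2699 characters left out ...]
.6)), (-5, np.float64(5.8), np.float64(10.2)), (5, np.float64(5.4), np.float64(10.5)), (15, np.float64(5.4), np.float64(9.3)), (25, np.float64(5.3), np.float64(10.3)), (35, np.float64(6.1), np.float64(11.7)), (45, np.float64(6.2), np.float64(12.5)), (55, np.float64(5.6), np.float64(10.5)), (65, np.float64(5.3), np.float64(9.7)), (75, np.float64(6.0), np.float64(11.5)), (85, np.float64(5.0), np.float64(10.3)), (95, np.float64(7.8), np.float64(12.3)), (105, np.float64(6.4), np.float64(11.6))]
grip 92 [[47.2, 30.9, 40.5], [56.0, 35.0, 43.3], [67.4, 39.5, 45.2], [79.3, 43.3, 47.2], [88.0, 48.1, 50.7]] ((602.1041870117188, 221.5078125), (20.786367416381836, 41.220970153808594), 84.46952056884766)
```

```bash
python3 - <<'E'
from h import *
B=R.from_euler('z',-.0055)*R.from_euler('y',-0.35)
O=np.array([522.8,183,72])
for n,N in [('top',8),('scene',8)]:
    P=[cam(n) for _ in range(N)];p=dict(P[0]);
    d=np.stack([q['depth'] for q in P]);d[d==0]=np.nan
    p['depth']=np.nan_to_num(np.nanmedian(d,0)).astype(np.float32);p['img']=np.mean([q['img'] for q in P],0).astype(np.uint8)
    np.savez(n+'_avg.npz',**{k:np.array(v) for k,v in p.items() if k not in('shot',)})
    vv,uu=np.mgrid[90:300,150:400];W=px2W(p,uu.ravel(),vv.ravel());L=B.inv().apply(W-O)
    r=(L[:,1]<-39)&(L[:,1]>-49)&(abs(L[:,0])<110)&(abs(L[:,2])<4); c=np.polyfit(L[r,0],L[r,2],1);print(n,'right rail z',c,np.median(L[r,2]))
    r2=(L[:,1]>33)&(L[:,1]<48)&(L[:,0]>-110)&(L[:,0]<30)&(abs(L[:,2])<4);print('left rail',np.polyfit(L[r2,0],L[r2,2],1))
    for q in [(-87,42),(-23,-42)]:
        s=(np.hypot(L[:,0]-q[0],L[:,1]-q[1])<14)&(L[:,2]>4)&(L[:,2]<20)
        print('pin',q,s.sum(),L[s].mean(0).round(1),L[s].max(0).round(1),L[s].min(0).round(1), 'pred px',W2px(p,O+B.apply([q[0],q[1],11])).round(1))
    o=(p['img'][vv,uu].astype(int).reshape(-1,3));g=(o[:,0]>150)&(o[:,2]<90)&(o[:,0]>o[:,1]*1.5)&(abs(L[:,0]-96)<40)&(abs(L[:,1]-40)<25)&(L[:,2]>26)
    print('grip',g.sum(),np.percentile(L[g],[2,50,98],axis=0).round(1).tolist())
    X=W2px(p,O+B.apply([[-87,42,11],[-23,-42,11],[-120,51,0],[-120,-51,0],[140,-51,0],[140,51,0],[96,40,33],[0,0,0]]))
    s=6;x0,y0=(195,120) if n=='top' else (225,145)
    im=cv2.resize(p['img'][y0:y0+100,x0:x0+100],None,fx=s,fy=s,interpolation=cv2.INTER_CUBIC)[:,:,::-1].copy()
    for a in X: cv2.circle(im,tuple(int(t) for t in ((a-[x0,y0]+.5)*s)),2,(255,0,255),-1)
    cv2.imwrite(f'pics/{n}_o.png',im)
a=cv2.imread('pics/top_o.png')[:,60:460];b=cv2.imread('pics/scene_o.png')[:,60:460]
cv2.imwrite('pics/both.png',np.hstack([a,b]))
E
```

```text
top right rail z [-0.00023319 -0.07004324] -0.07456573438666342
left rail [0.0044726  0.58053681]
pin (-87, 42) 7 [-85.5  41.5   8.5] [-83.5  45.4  11.1] [-88.8  38.5   5.3] pred px [[212.7 217.4]]
pin (-23, -42) 6 [-21.2 -42.9   8.7] [-19.3 -40.   11.3] [-23.4 -45.3   4.4] pred px [[238.6 197.3]]
grip 102 [[75.7, 30.5, 30.5], [98.4, 39.2, 34.4], [118.1, 49.8, 37.2]]
scene right rail z [-0.0013814  -0.99789651] -0.955599777668902
left rail [ 0.00281778 -0.48766363]
pin (-87, 42) 4 [-90.1  40.6   8.2] [-88.4  42.2  10.7] [-91.9  38.9   5.5] pred px [[237.5 196.3]]
pin (-23, -42) 4 [-26.  -42.3   7.8] [-23.6 -40.3  10. ] [-28.7 -45.3   5.1] pred px [[265.4 189.8]]
grip 44 [[73.0, 29.0, 28.2], [90.3, 37.7, 33.2], [113.1, 50.2, 36.2]]
```

View pics/both.png

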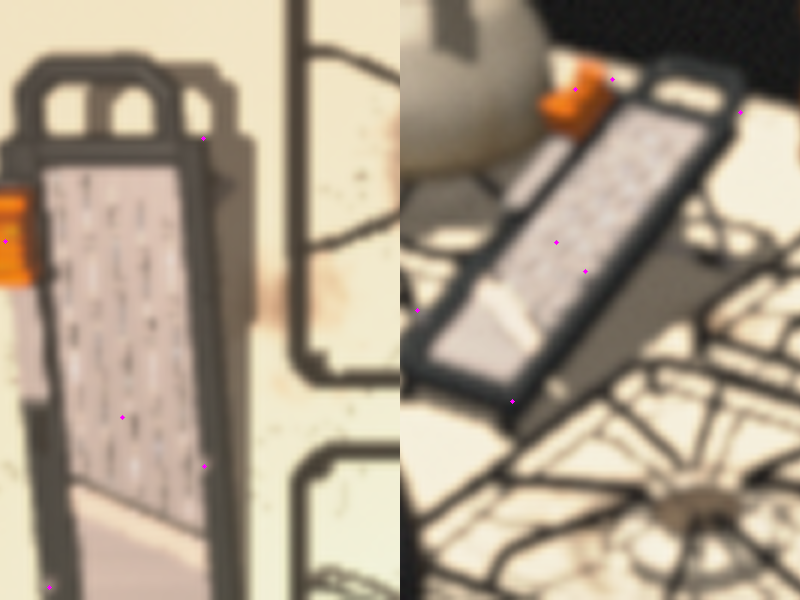

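```bash
cat >> h.py <<'E'
def avg(n):
    return {k:v for k,v in np.load(n+'_avg.npz',allow_pickle=True).items()}
B=R.from_euler('z',-.0055)*R.from_euler('y',-0.35)
O=np.array([524.0,183,72])
BT=B*R.from_matrix(np.diag([-1.,1,-1]))
def rel(pos,Rt,st=None):
    st=st or env.state(); Rc=R.from_euler('xyz',st['tcp_rot']);
    rv=(Rc.inv()*Rt).as_rotvec(); d=Rc.inv().apply(np.array(pos)-st['eef_pos'])/10
    print('rotvec',rv.round(4),'shift cm (cur axes)',d.round(3),'(target axes)',(Rt.inv().apply(np.array(pos)-st['eef_pos'])/10).round(3),'t',round(st['t'],2),'pos',np.round(st['eef_pos'],1),'F',np.round(st['ft_force'],1),'j',np.round(st['joints'],2),'op',round(st['opening'],3))
E
python3 - <<'E'
from h import *
for n in ['top','scene']:
    p=avg(n); vv,uu=np.mgrid[0:400,0:640]; W=px2W(p,uu.ravel(),vv.ravel());W=W[p['depth'].ravel()>0]
    for (nm,x0,x1,y0,y1) in [('kettle',440,760,245,520),('oven',380,640,-450,-285),('back',600,760,0,300)]:
        s=W[(W[:,0]>x0)&(W[:,0]<x1)&(W[:,1]>y0)&(W[:,1]<y1)]
        for z in range(60,340,40):
            q=s[(s[:,2]>z)&(s[:,2]<z+40)]
            if len(q)>3: print(n,nm,z,len(q),'x',np.percentile(q[:,0],[1,99]).round(),'y',np.percentile(q[:,1],[1,99]).round())
print(p.keys())
E
```

```text
top kettle 60 489 x [567. 744.] y [315. 445.]
top kettle 100 1067 x [573. 745.] y [322. 481.]
top kettle 140 1548 x [596. 736.] y [342. 511.]
top kettle 180 84 x [606. 672.] y [335. 408.]
top kettle 220 227 x [610. 705.] y [340. 463.]
top kettle 260 370 x [628. 689.] y [364. 445.]
top oven 60 251 x [385. 638.] y [-434. -328.]
top oven 100 283 x [383. 637.] y [-372. -328.]
top oven 140 307 x [385. 637.] y [-373. -328.]
top oven 180 381 x [383. 636.] y [-369. -328.]
top oven 220 365 x [382. 635.] y [-378. -329.]
top oven 260 1249 x [383. 637.] y [-389. -364.]
top oven 300 594 x [383. 637.] y [-389. -369.]
top back 60 124 x [601. 630.] y [132. 212.]
top back 100 825 x [602. 693.] y [133. 233.]
top back 140 35 x [612. 623.] y [210. 232.]
scene kettle 60 440 x [565. 709.] y [314. 468.]
scene kettle 100 492 x [572. 711.] y [322. 469.]
scene kettle 140 408 x [593. 717.] y [340. 509.]
scene kettle 180 99 x [605. 705.] y [335. 472.]
scene kettle 220 111 x [609. 696.] y [341. 464.]
scene kettle 260 61 x [624. 668.] y [365. 433.]
scene oven 220 10 x [476. 487.] y [-337. -330.]
scene oven 260 101 x [380. 412.] y [-448. -365.]
scene oven 300 13 x [404. 419.] y [-371. -362.]
scene back 60 80 x [600. 649.] y [131. 213.]
scene back 100 318 x [602. 689.] y [132. 227.]
scene back 140 11 x [609. 618.] y [212. 236.]
dict_keys(['img', 'depth', 'fx', 'fy', 'cx', 'cy', 'D', 'position', 'orientation'])
```

```bash
python3 -m inch '[[0,0,0,-4.6,-2.9,-0.6,-0.2],[0,0,0,-4.6,-2.9,-0.6,-0.2],[0,0,0,-4.6,-2.9,-0.6,-0.2],[0,0,0,-4.6,-2.9,-0.6,-0.2],[0,0,0,-4.6,-2.9,-0.6,-0.2],[0,0,0,-4.6,-2.9,-0.6,-0.2],[0,0,0,-4.6,-2.9,-0.6,-0.2],[0,0,0,-4.6,-2.9,-0.6,-0.2],[0,0,0,-1.7,-5,1,-0.2],[0,0,0,-1.7,-5,1,-0.2],[0,0,0,-1.7,-5,1,-0.2],[0,0,0,-1.7,-5,1,-0.2],[0,0,0,-1.7,-5,1,-0.2],[0,0,0,-1.7,-5,1,-0.2],[0,0,0,-1.7,-5,1,-0.2],[0,0,0,-1.7,-5,1,-0.2],[0,0,0,-1.7,-5,1,-0.2],[0,0,0,-1.7,-5,1,-0.2]]'
python3 - <<'E'
from h import *
rel([498,-225.5,30],R.from_euler('xyz',[np.pi,0,2.871]))
E
```

```text
t: 4.65
eef_pos: [498.1, -231.6, 162.4]
tcp_rot: [3.142, 0.0, 2.906]
ft_force: [-0.0, 1.1, 0.6]
opening: 0.601
grip_force: 0.0
rotvec [0.     0.0004 0.0346] shift cm (cur axes) [ 0.16   0.589 13.24 ] (target axes) [ 0.174  0.583 13.24 ] t 4.65 pos [ 498.1 -231.6  162.4] F [-0.   1.1  0.6] j [-0.56  0.45  1.81  0.    0.89 -1.89] op 0.601
```

```bash
python3 -m inch '[[0,0,0.035,0.17,0.58,4,-0.2],[0,0,0,0,0,5,-0.2],[0,0,0,0,0,4.2,-0.2],[0,0,0,0,0,0,-0.2]]'
python3 - <<'E'
from h import *
rel([498,-225.5,30],R.from_euler('xyz',[np.pi,0,2.871]))
E
```

```text
t: 5.15
eef_pos: [496.9, -223.2, 28.7]
tcp_rot: [3.14, -0.004, 2.871]
ft_force: [0.6, -0.1, 0.1]
opening: 0.6
grip_force: 0.0
rotvec [ 0.0012 -0.0042 -0.0003] shift cm (cur axes) [-0.167 -0.191 -0.13 ] (target axes) [-0.168 -0.191 -0.13 ] t 5.15 pos [ 496.9 -223.2   28.7] F [ 0.6 -0.1  0.1] j [-0.54  0.64  1.92  0.    0.59 -1.84] op 0.6
```

```bash
python3 -m inch '[[0,0,0,-0.16,-0.19,-0.1,-0.2],[0,0,0,0,0,0,1],[0,0,0,0,0,0,1],[0,0,0,0,0,0,1],[0,0,0,0,0,0,1]]'
python3 - <<'E'
from h import *
rel([498,-225.5,30],R.from_euler('xyz',[np.pi,0,2.871]));print(env.state()['grip_force'])
E
```

```text
t: 5.78
eef_pos: [498.9, -225.9, 31.8]
tcp_rot: [3.142, 0.0, 2.871]
ft_force: [-0.4, -1.0, 1.2]
opening: 0.235
grip_force: 0.6
rotvec [ 0.      0.0003 -0.0002] shift cm (cur axes) [0.095 0.016 0.182] (target axes) [0.095 0.016 0.182] t 5.78 pos [ 498.9 -225.9   31.8] F [-0.4 -1.   1.2] j [-0.55  0.64  1.91  0.    0.59 -1.85] op 0.235
0.626259371638298
```

```bash
python3 -m inch '[[0,0,0,0,0,0,1],[0,0,0,0,0,0,1],[0,0,0,0,0,-2,1],[0,0,0,0,0,-5,1],[0,0,0,0,0,-5,1]]'
python3 - <<'E'
from h import *
S=O+B.apply([-55,0,0]); n=B.apply([0,0,1])
rel(S+n*(31.8+60),BT);rel(S+n*(31.8+60),R.from_euler('xyz',[np.pi,0,2.871]));print(env.state()['grip_force'],S)
E
```

```text
t: 6.4
eef_pos: [498.4, -225.6, 152.3]
tcp_rot: [3.141, -0.002, 2.871]
ft_force: [0.4, -0.6, -2.5]
opening: 0.209
grip_force: 30.0
rotvec [-0.0456 -0.3496 -0.2628] shift cm (cur axes) [16.487 37.879  1.344] (target axes) [ 6.058 40.878 -0.839] t 6.4 pos [ 498.4 -225.6  152.3] F [ 0.4 -0.6 -2.5] j [-0.55  0.46  1.82  0.    0.87 -1.85] op 0.209
rotvec [ 0.0007 -0.0018 -0.0003] shift cm (cur axes) [16.487 37.879  1.344] (target axes) [16.48  37.884  1.289] t 6.4 pos [ 498.4 -225.6  152.3] F [ 0.4 -0.6 -2.5] j [-0.55  0.46  1.82  0.    0.87 -1.85] op 0.209
29.997271299362183 [472.33528223 183.28415881  53.14062059]
```

```bash
python3 -m inch '[[0,0,0,2.06,4.735,0.17,1],[0,0,0,2.06,4.735,0.17,1],[0,0,0,2.06,4.735,0.17,1],[0,0,0,2.06,4.735,0.17,1],[0,0,0,2.06,4.735,0.17,1],[0,0,0,2.06,4.735,0.17,1],[0,0,0,2.06,4.735,0.17,1],[0,0,0,2.06,4.735,0.17,1],[-0.0152,-0.1165,-0.0876,0,0,0,1],[-0.0152,-0.1165,-0.0876,0,0,0,1],[-0.0152,-0.1165,-0.0876,0,0,0,1],[0,0,0,0,0,0,1],[0,0,0,0,0,0,1]]'
python3 - <<'E'
from h import *
S=O+B.apply([-55,0,0]); n=B.apply([0,0,1])
rel(S+n*(31.8+60),BT)
for k,c in [('top',(190,140,110,110)),('scene',(205,110,130,110))]:
    p=cam(k);x,y,w,h=c
    cv2.imwrite(f'pics/{k}_h.png',cv2.resize(p['img'][y:y+h,x:x+w],None,fx=3.6,fy=3.6,interpolation=cv2.INTER_CUBIC)[:,:,::-1])
a=cv2.imread('pics/top_h.png');b=cv2.imread('pics/scene_h.png')[:396,:400];cv2.imwrite('pics/held.png',np.hstack([a,b]))
E
```

```text
t: 8.02
eef_pos: [441.9, 183.1, 138.1]
tcp_rot: [-3.141, 0.35, 3.134]
ft_force: [0.6, -0.2, -3.6]
opening: 0.211
grip_force: 30.0
rotvec [-0.0015 -0.0003 -0.0021] shift cm (cur axes) [ 0.056  0.031 -0.156] (target axes) [ 0.056  0.032 -0.156] t 8.03 pos [441.9 183.1 138.1] F [ 0.6 -0.2 -3.6] j [ 0.32  0.32  2.2  -0.37  0.31 -0.91] op 0.211
```

View pics/held.png

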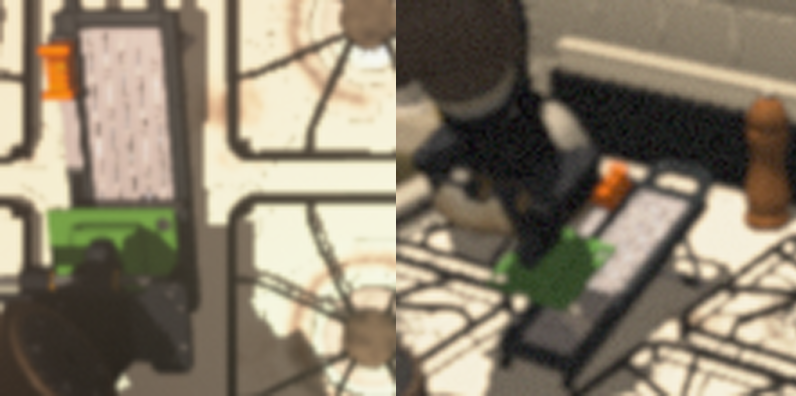

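```bash
cat > g.py <<'E'
from h import *
def guard(n='top',N=4,clear=60):
    P=[cam(n) for _ in range(N)];p=P[-1];d=np.stack([q['depth'] for q in P]);d[d==0]=np.nan;dm=np.nanmedian(d,0);dm=np.nan_to_num(dm)
    im=np.mean([q['img'] for q in P],0)
    st=env.state();Rt=R.from_euler('xyz',st['tcp_rot']);Rg=Rt*R.from_matrix(np.diag([-1.,1,-1]))
    g0=st['eef_pos']-Rg.apply([0,0,31.8])
    vv,uu=np.nonzero((im[:,:,1]>im[:,:,0]*1.15)&(im[:,:,1]>im[:,:,2]*1.25)&(im[:,:,1]>60)&(dm>0))
    W=px2W(p,uu,vv,dm[vv,uu]);L=Rg.inv().apply(W-g0);k=(abs(L[:,0])<70)&(abs(L[:,1])<70)&(abs(L[:,2])<40)
    return p,L[k],W[k],uu[k],vv[k],g0,Rg,im,dm
E
python3 - <<'E'
from g import *
for n in ['top','scene']:
    p,L,W,u,v,g0,Rg,im,dm=guard(n)
    f=L[abs(L[:,2]-5)<5]
    print(n,len(L),len(f),'bounds',np.percentile(f,[1,50,99],axis=0).round(1).tolist())
    A=np.c_[f[:,:2],np.ones(len(f))];c=np.linalg.lstsq(A,f[:,2],rcond=None)[0];print('tilt',c.round(4))
    # edges: right edge per x slice, rear per y slice
    for nm,ax,sg in [('rear',0,1),('front',0,-1),('left',1,1),('right',1,-1)]:
        o=1-ax;e=[]
        for a in range(-40,40,6):
            s=f[(f[:,o]>a)&(f[:,o]<a+6)]
            if len(s)>3: e.append((a+3,s[:,ax].max() if sg>0 else s[:,ax].min()))
        e=np.array(e)
        print(nm,e.round(1).tolist())
E
```

```text
top 333 221 bounds [[-6.9, -50.9, 2.4], [35.1, 3.2, 5.1], [44.5, 48.4, 7.6]]
tilt [1.0500e-02 4.0000e-03 4.7209e+00]
rear [[-37.0, 44.1], [-31.0, 44.4], [-25.0, 44.0], [-19.0, 44.0], [-13.0, 44.3], [-7.0, 44.2], [-1.0, 45.0], [5.0, 43.8], [11.0, 44.3], [17.0, 44.5], [23.0, 44.5], [29.0, 44.6], [35.0, 42.0], [41.0, 41.2]]
front [[-37.0, 19.8], [-31.0, 25.4], [-25.0, 29.1], [-19.0, 34.5], [-13.0, 34.9], [-7.0, 34.8], [-1.0, 34.3], [5.0, 34.7], [11.0, 34.7], [17.0, 34.7], [23.0, 34.8], [29.0, 32.6], [35.0, -4.2], [41.0, -8.2]]
left [[-7.0, 45.5], [-1.0, 44.8], [11.0, 40.8], [17.0, 48.9], [23.0, 48.8], [29.0, 47.6], [35.0, 47.3], [41.0, 46.6]]
right [[-7.0, 36.1], [-1.0, 36.7], [11.0, -49.7], [17.0, -49.6], [23.0, -50.3], [29.0, -51.0], [35.0, -51.1], [41.0, -50.9]]
scene 339 177 bounds [[-47.2, -50.4, 2.0], [-17.6, -30.5, 4.5], [40.6, 50.7, 9.7]]
tilt [-6.2000e-03 -3.7000e-03  4.5474e+00]
rear [[-37.0, 38.1], [-31.0, 43.5], [-25.0, 41.9], [-19.0, 40.3], [-13.0, -36.0], [-7.0, -36.5], [-1.0, -34.8], [23.0, -35.6]]
front [[-37.0, -43.7], [-31.0, -47.1], [-25.0, -47.0], [-19.0, -44.3], [-13.0, -47.3], [-7.0, -42.6], [-1.0, -40.0], [23.0, -43.9]]
left [[-37.0, 25.5], [-31.0, -24.7], [-25.0, 46.1], [-19.0, 52.4], [-13.0, 50.7], [-7.0, 50.7], [-1.0, -26.7], [5.0, -26.2], [11.0, -26.1], [17.0, -27.1], [23.0, -26.2], [35.0, -23.0], [41.0, -18.8]]
right [[-37.0, -49.8], [-31.0, -51.1], [-25.0, -49.8], [-19.0, -51.1], [-13.0, -50.1], [-7.0, -46.4], [-1.0, -46.5], [5.0, -47.0], [11.0, -46.5], [17.0, -48.7], [23.0, -49.8], [35.0, -44.9], [41.0, -47.7]]
```

```bash
python3 -m inch '[[-0.0015,0,-0.002,0.05,0.03,1.5,1],[0,0,0,0,0,1.6,1],[0,0,0,0,0,1.2,1],[0,0,0,0,0,0,1],[0,0,0,0,0,0,1]]'
python3 - <<'E'
from h import *
S=O+B.apply([-55,0,0]); n=B.apply([0,0,1])
rel(S+n*(31.8),BT); print(B.inv().apply(env.state()['ft_force']))
E
```

```text
t: 9.15
eef_pos: [455.7, 183.4, 97.8]
tcp_rot: [-3.141, 0.352, 3.139]
ft_force: [0.4, 0.2, -2.7]
opening: 0.206
grip_force: 30.0
rotvec [0.0006 0.0016 0.0024] shift cm (cur axes) [-0.032 -0.005  1.585] (target axes) [-0.034 -0.004  1.584] t 9.15 pos [455.7 183.4  97.8] F [ 0.4  0.2 -2.7] j [ 0.31  0.42  2.22 -0.55  0.2  -0.74] op 0.206
[-0.51278561  0.18605009 -2.64864621]
```

```bash
python3 -m inch '[[0,0.0016,0.002,-0.03,0,0.4,1],[0,0,0,0,0,0.3,1],[0,0,0,0,0,0,1]]'
python3 - <<'E'
from h import *
S=O+B.apply([-55,0,0]); n=B.apply([0,0,1])
rel(S+n*(31.8),BT); print(B.inv().apply(env.state()['ft_force']))
E
python3 -m inch '[[0,0,0,0,0,0.2,1],[0,0,0,0,0,0.2,1],[0,0,0,0,0,0,1]]'
python3 - <<'E'
from h import *
S=O+B.apply([-55,0,0]); n=B.apply([0,0,1])
rel(S+n*(31.8),BT); print(B.inv().apply(env.state()['ft_force']))
E
```

```text
t: 9.52
eef_pos: [458.4, 183.4, 90.9]
tcp_rot: [3.141, 0.35, 3.137]
ft_force: [0.2, 0.6, -3.0]
opening: 0.208
grip_force: 30.0
rotvec [ 0.0006 -0.0003  0.0005] shift cm (cur axes) [-0.014 -0.002  0.844] (target axes) [-0.013 -0.001  0.844] t 9.53 pos [458.4 183.4  90.9] F [ 0.2  0.6 -3. ] j [ 0.3   0.43  2.21 -0.59  0.19 -0.7 ] op 0.208
[-0.80481538  0.58476012 -2.86717613]
t: 9.9
eef_pos: [459.8, 183.4, 87.1]
tcp_rot: [3.141, 0.35, 3.137]
ft_force: [-0.5, -0.1, -1.9]
opening: 0.205
grip_force: 30.0
rotvec [ 0.0005 -0.0004  0.0004] shift cm (cur axes) [-0.018 -0.001  0.442] (target axes) [-0.018 -0.001  0.442] t 9.9 pos [459.8 183.4  87.1] F [-0.5 -0.1 -1.9] j [ 0.3   0.44  2.21 -0.61  0.18 -0.67] op 0.205
[-1.16061897 -0.05688984 -1.58684559]
```

```bash
python3 -m inch '[[0,0,0,-0.02,0,0.2,1],[0,0,0,0,0,0.15,1],[0,0,0,0,0,0,1]]'
python3 -m inch '[[0,0,0,0,0,0.1,1],[0,0,0,0,0,0,1]]'
python3 - <<'E'
from h import *
S=O+B.apply([-55,0,0]); n=B.apply([0,0,1])
rel(S+n*(31.8),BT); print(B.inv().apply(env.state()['ft_force']))
E
```

```text
t: 10.28
eef_pos: [461.1, 183.3, 83.9]
tcp_rot: [3.141, 0.35, 3.137]
ft_force: [-0.4, 0.7, -3.1]
opening: 0.214
grip_force: 30.0
t: 10.52
eef_pos: [461.4, 183.4, 83.4]
tcp_rot: [3.141, 0.35, 3.137]
ft_force: [-3.9, -0.4, 4.5]
opening: 0.209
grip_force: 30.0
rotvec [0.0007 0.0003 0.0004] shift cm (cur axes) [ 0.008 -0.002  0.043] (target axes) [ 0.008 -0.002  0.043] t 10.53 pos [461.4 183.4  83.4] F [-3.9 -0.4  4.5] j [ 0.3   0.45  2.21 -0.65  0.17 -0.64] op 0.209
[-2.11441089 -0.451314    5.60108466]
```

```bash
python3 -m inch '[[0,0,0,0,0,0.03,1],[0,0,0,0,0,0,0],[0,0,0,0,0,0,0],[0,0,0,0,0,-2,0],[0,0,0,0,0,-5,0],[0,0,0,-5,0,-3,0],[0,0,0,-3,0,-4,0],[0,0,0,0,0,0,0]]'
python3 - <<'E'
from h import *
p=cam('top');S=O+B.apply([-55,0,0])
P=[cam('top') for _ in range(4)];d=np.stack([q['depth'] for q in P]);d[d==0]=np.nan;dm=np.nan_to_num(np.nanmedian(d,0));im=np.mean([q['img'] for q in P],0)
vv,uu=np.nonzero((im[:,:,1]>im[:,:,0]*1.15)&(im[:,:,1]>im[:,:,2]*1.25)&(im[:,:,1]>60)&(dm>0))
L=B.inv().apply(px2W(P[-1],uu,vv,dm[vv,uu])-S);k=(abs(L[:,0])<70)&(abs(L[:,1])<70)&(L[:,2]<14);f=L[k]
for _ in range(4):
    A=np.c_[f[:,:2],np.ones(len(f))];c=np.linalg.lstsq(A,f[:,2],rcond=None)[0];f=f[abs(A@c-f[:,2])<3]
print(len(f),'plane',c.round(4),np.percentile(f,[1,50,99],axis=0).round(1).tolist(),cv2.minAreaRect(f[:,:2].astype(np.float32)))
cv2.imwrite('pics/seated.png',cv2.resize(im[120:240,185:265].astype(np.uint8),None,fx=5,fy=5,interpolation=cv2.INTER_CUBIC)[:,:,::-1])
rel(O+B.apply([96,40,33+30]),BT)
E
```

```text
t: 11.52
eef_pos: [490.7, 183.5, 245.1]
tcp_rot: [3.139, 0.356, 3.135]
ft_force: [-0.4, 0.3, -0.2]
opening: 0.501
grip_force: 0.0
7 plane [-0.0239 -0.0816  2.8015] [[-36.9, -41.9, 5.3], [-30.6, -32.3, 6.2], [-17.6, -28.4, 7.3]] ((-27.148963928222656, -35.11919403076172), (12.380565643310547, 20.418861389160156), 86.0908203125)
rotvec [-0.0001 -0.0025  0.0007] shift cm (cur axes) [-7.237  4.015 10.732] (target axes) [-7.207  4.02  10.751] t 11.78 pos [488.  183.  240.4] F [-0.2 -0.2 -0.6] j [ 0.28  0.21  1.98 -0.17  0.62 -1.16] op 0.503
```

View pics/seated.png

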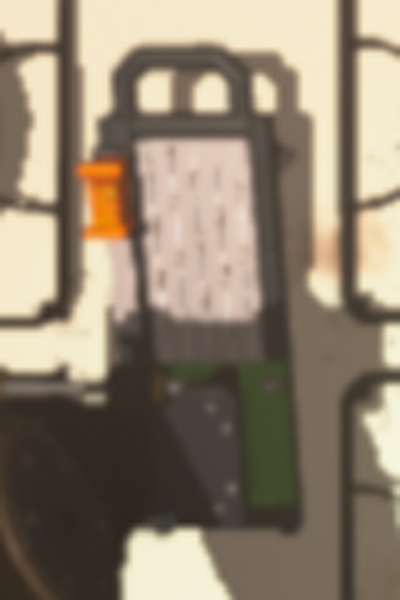

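```bash
python3 -m inch '[[0,0,0,-3.6,2,2,1],[0,0,0,-3.6,2,2,1],[0,-0.0025,0,0,0,3,1],[0,0,0,0,0,0,1],[0,0,0,0,0,0,1]]'
python3 - <<'E'
from h import *
S=O+B.apply([-55,0,0])
rel(O+B.apply([96,40,33]),BT)
for n in ['top','scene']:
    P=[cam(n) for _ in range(4)];d=np.stack([q['depth'] for q in P]);d[d==0]=np.nan;dm=np.nan_to_num(np.nanmedian(d,0));im=np.mean([q['img'] for q in P],0)
    vv,uu=np.nonzero((im[:,:,1]>im[:,:,0]*1.15)&(im[:,:,1]>im[:,:,2]*1.2)&(im[:,:,1]>25)&(dm>0))
    L=B.inv().apply(px2W(P[-1],uu,vv,dm[vv,uu])-S);k=(abs(L[:,0])<70)&(abs(L[:,1])<70)&(L[:,2]<14)&(L[:,2]>-5);f=L[k]
    for _ in range(4):
        A=np.c_[f[:,:2],np.ones(len(f))];c=np.linalg.lstsq(A,f[:,2],rcond=None)[0];f=f[abs(A@c-f[:,2])<3]
    print(n,len(f),'plane',c.round(4),np.percentile(f,[1,50,99],axis=0).round(1).tolist(),cv2.minAreaRect(f[:,:2].astype(np.float32)))
    vv,uu=np.mgrid[90:300,150:400];vv=vv.ravel();uu=uu.ravel();L=B.inv().apply(px2W(P[-1],uu,vv,dm[vv,uu])-O);o=im[vv,uu]
    g=(o[:,0]>100)&(o[:,2]<90)&(o[:,0]>o[:,1]*1.5)&(abs(L[:,0]-96)<40)&(abs(L[:,1]-40)<25)&(L[:,2]>20)
    print('grip',g.sum(),np.percentile(L[g],[2,50,98],axis=0).round(1).tolist() if g.any() else '')
E
```

```text
t: 12.4
eef_pos: [580.1, 222.6, 200.8]
tcp_rot: [3.141, 0.352, 3.137]
ft_force: [-0.4, 0.3, -0.5]
opening: 0.035
grip_force: 0.0
rotvec [0.0004 0.0016 0.0004] shift cm (cur axes) [7.700e-02 2.000e-03 6.888e+00] (target axes) [6.600e-02 5.000e-03 6.888e+00] t 12.4 pos [580.1 222.6 200.8] F [-0.4  0.3 -0.5] j [ 0.31  0.4   1.82 -0.19  0.6  -1.12] op 0.035
top 266 plane [ 3.5000e-03 -3.3000e-03  5.6673e+00] [[-43.6, -46.7, 3.2], [-1.8, 2.6, 5.7], [40.1, 47.5, 8.1]] ((-1.511993408203125, -0.3352394104003906), (95.58171844482422, 86.90908813476562), 88.24287414550781)
grip 57 [[97.1, 28.1, 21.3], [108.7, 38.2, 33.8], [117.0, 49.6, 38.4]]
scene 161 plane [2.000e-03 4.400e-03 4.896e+00] [[-46.8, -52.1, 2.0], [-19.9, -33.0, 4.7], [40.7, 43.7, 7.2]] ((-3.2288665771484375, -3.352886199951172), (89.71697998046875, 99.90447235107422), 1.6030616760253906)
grip 61 [[70.4, 28.4, 20.5], [85.9, 35.0, 31.6], [112.5, 49.5, 37.0]]
```

```bash
python3 -m inch '[[0,0.0016,0,0.07,0,2.5,1],[0,0,0,0,0,2,1],[0,0,0,0,0,1.6,1],[0,0,0,0,0,0,1],[0,0,0,0,0,0,1]]'
python3 - <<'E'
from h import *
rel(O+B.apply([96,40,33]),BT); print(B.inv().apply(env.state()['ft_force']))
E
```

```text
t: 13.42
eef_pos: [601.0, 222.7, 143.5]
tcp_rot: [3.141, 0.351, 3.137]
ft_force: [0.1, -0.6, -0.1]
opening: 0.007
grip_force: 0.0
rotvec [0.0007 0.001  0.0004] shift cm (cur axes) [ 0.068 -0.013  0.785] (target axes) [ 0.068 -0.012  0.785] t 13.43 pos [601.  222.7 143.5] F [ 0.1 -0.6 -0.1] j [ 0.29  0.5   1.83 -0.22  0.49 -1.1 ] op 0.007
[ 0.05193832 -0.5765918  -0.1543061 ]
```

```bash
cat > f.py <<'E'
from h import *
s=env.state();print('bed',B.inv().apply(s['eef_pos']-O).round(2),'Fbed',B.inv().apply(s['ft_force']).round(1),'t',round(s['t'],2))
E
python3 -m inch '[[0,0,0,0.07,0,0.4,1],[0,0,0,0,0,0.2,1],[0,0,0,0,0,0,1]]' >/dev/null; python3 f.py
python3 -m inch '[[0,0,0,0,0,0.3,1],[0,0,0,0,0,0,1]]' >/dev/null; python3 f.py
python3 -m inch '[[0,0,0,0,0,0.2,1],[0,0,0,0,0,0,1]]' >/dev/null; python3 f.py
```

```text
bed [95.77 40.11 34.58] Fbed [-0.2  0.1  0.1] t 13.8
bed [95.94 40.15 31.62] Fbed [-0.2 -0.5  4. ] t 14.05
bed [95.91 40.15 29.6 ] Fbed [ 0.1 -0.9  3.9] t 14.3
```

```bash
python3 -m inch '[[0,0,0,0,0,0.2,1],[0,0,0,0,0,0,1]]' >/dev/null; python3 f.py
python3 -m inch '[[0,0,0,0,0,0.1,1],[0,0,0,0,0,0,1]]' >/dev/null; python3 f.py
```

```text
bed [95.95 40.13 27.74] Fbed [ 0.4 -0.2  7.2] t 14.55
bed [96.2  40.18 27.6 ] Fbed [-1.2 -0.7 17.2] t 14.8
```

```bash
python3 -m inch '[[0,0,0,0,0,-0.06,1],[0,0,0,0.2,0,0,1],[0,0,0,0.2,0,0,1],[0,0,0,0,0,0,1]]' >/dev/null; python3 f.py
python3 -m inch '[[0,0,0,0.2,0,0,1],[0,0,0,0.2,0,0,1],[0,0,0,0,0,0,1]]' >/dev/null; python3 f.py
```

```text
bed [92.59 40.17 27.72] Fbed [1.  0.  8.9] t 15.3
bed [88.62 40.15 27.74] Fbed [ 0.9 -0.6  9.6] t 15.68
```

```bash
python3 -m inch '[[0,0,0,0.3,0,0,1],[0,0,0,0.3,0,0,1],[0,0,0,0.3,0,0,1]]' >/dev/null; python3 f.py
python3 -m inch '[[0,0,0,0,0,0,1]]' >/dev/null; python3 f.py
python3 - <<'E'
from h import *
for n in ['top','scene']:
    P=[cam(n) for _ in range(2)];dm=P[-1]['depth'];im=P[-1]['img'].astype(float)
    vv,uu=np.mgrid[90:300,150:400];vv=vv.ravel();uu=uu.ravel();L=B.inv().apply(px2W(P[-1],uu,vv,dm[vv,uu])-O);o=im[vv,uu]
    g=(o[:,0]>100)&(o[:,2]<90)&(o[:,0]>o[:,1]*1.5)&(abs(L[:,0]-86)<50)&(abs(L[:,1]-40)<25)&(L[:,2]>10)
    print('grip',g.sum(),np.percentile(L[g],[2,50,98],axis=0).round(1).tolist() if g.any() else '')
E
```

```text
bed [79.8  40.17 27.71] Fbed [ 2.8 -1.4  9.2] t 16.05
bed [79.44 40.13 27.71] Fbed [ 1.1 -0.8 10.3] t 16.18
grip 15 [[94.7, 19.8, 17.6], [99.4, 33.3, 30.0], [110.8, 41.9, 89.7]]
grip 51 [[53.3, 27.5, 13.0], [66.5, 32.8, 22.7], [95.4, 49.5, 30.1]]
```

```bash
python3 -m inch '[[0,0,0,0.3,0,0,1],[0,0,0,0.3,0,0,1],[0,0,0,0.3,0,0,1]]' >/dev/null; python3 f.py
python3 -m inch '[[0,0,0,0.3,0,0,1],[0,0,0,0.3,0,0,1],[0,0,0,0.3,0,0,1],[0,0,0,0.1,0,0,1]]' >/dev/null; python3 f.py
cat > c.py <<'E'
from h import *
import sys
s=env.state();F=B.inv().apply(s['ft_force']);print(B.inv().apply(s['eef_pos']-O).round(2),F.round(1),round(s['t'],2)); sys.exit(int(abs(F[0])>6.5 or F[2]<6))
E
```

```text
bed [70.76 40.15 27.73] Fbed [ 3.3 -1.3 10. ] t 16.75
bed [60.71 40.15 27.73] Fbed [ 3.  -2.   9.3] t 17.25
```

```bash
I="python3 -m inch"; 
python3 -m inch '[[0,0,0,0.1,0,0,1],[0,0,0,0.1,0,0,1],[0,0,0,0.1,0,0,1],[0,0,0,0.1,0,0,1],[0,0,0,0.1,0,0,1]]' >/dev/null; python3 c.py &&
python3 -m inch '[[0,0,0,0.06,0,0,1],[0,0,0,0.06,0,0,1]]' >/dev/null && python3 c.py &&
python3 -m inch '[[0,0,0,0.06,0,0,1]]' >/dev/null && python3 c.py &&
python3 -m inch '[[0,0,0,0.06,0,0,1]]' >/dev/null && python3 c.py &&
python3 -m inch '[[0,0,0,0.06,0,0,1]]' >/dev/null && python3 c.py &&
python3 -m inch '[[0,0,0,0.06,0,0,1]]' >/dev/null && python3 c.py &&
python3 -m inch '[[0,0,0,0.06,0,0,1]]' >/dev/null && python3 c.py &&
python3 -m inch '[[0,0,0,0.06,0,0,1]]' >/dev/null && python3 c.py &&
python3 -m inch '[[0,0,0,0.06,0,0,1]]' >/dev/null && python3 c.py &&
python3 -m inch '[[0,0,0,0.06,0,0,1]]' >/dev/null && python3 c.py &&
python3 -m inch '[[0,0,0,0.06,0,0,1]]' >/dev/null && python3 c.py &&
python3 -m inch '[[0,0,0,0.06,0,0,1]]' >/dev/null && python3 c.py &&
python3 -m inch '[[0,0,0,0.06,0,0,1]]' >/dev/null && python3 c.py
```

```text
[55.82 40.14 27.7 ] [ 2.2 -1.4 10.5] 17.88
[54.62 40.14 27.7 ] [ 2.  -1.5 10.9] 18.12
[54.   40.11 27.7 ] [ 2.  -2.4 10.2] 18.25
[53.41 40.12 27.69] [ 2.4 -2.   9.8] 18.38
[52.78 40.1  27.68] [ 2.1 -0.9 10.4] 18.5
[52.2  40.11 27.71] [ 2.6 -2.1  9.5] 18.62
[51.6  40.11 27.71] [ 2.  -1.9  9.6] 18.75
[50.99 40.1  27.69] [ 2.4 -1.9 10.3] 18.88
[50.41 40.12 27.71] [ 2.6 -2.4 10.5] 19.0
[49.81 40.13 27.71] [ 2.1 -1.3 10. ] 19.12
[49.2  40.08 27.7 ] [ 1.1 -2.2 10.1] 19.25
[48.91 40.17 27.72] [ 4.1 -2.6  9.2] 19.38
[48.76 40.16 27.73] [ 6.8 -3.2  7.5] 19.5
```

```bash
python3 -m inch '[[0,0,0,0.03,0,0,1],[0,0,0,0,0,0,1]]' >/dev/null; python3 c.py; python3 -m inch '[[0,0,0,-0.06,0,0,1],[0,0,0,0,0,0,1]]' >/dev/null; python3 c.py
python3 - <<'E'
from h import *
p=cam('scene'); cv2.imwrite('pics/s.png',cv2.resize(p['img'][120:240,205:325],None,fx=5,fy=5,interpolation=cv2.INTER_CUBIC)[:,:,::-1])
E
```

```text
[48.71 40.23 27.76] [ 5.2 -3.   7.7] 19.75
[48.83 40.19 27.75] [ 4.2 -2.  10. ] 20.0
```

View pics/s.png

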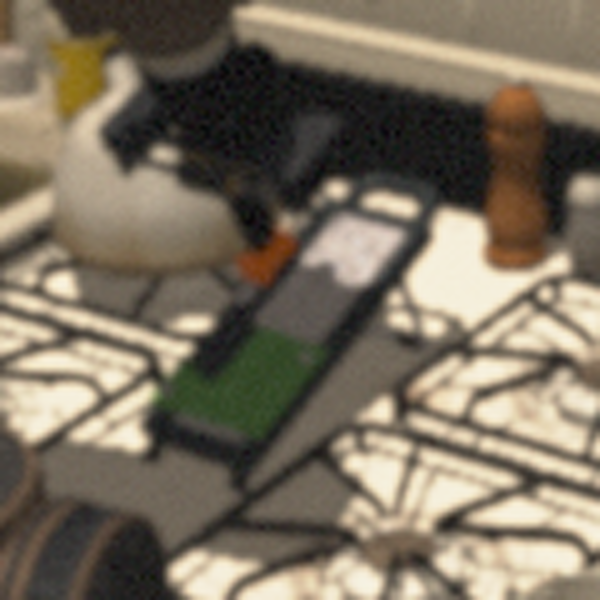

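```bash
python3 -m inch '[[0,0,0,0,0,-0.1,1],[0,0,0,0,0,0,1]]' >/dev/null; python3 f.py
python3 -m inch '[[0,0,0,0,0,-0.15,1],[0,0,0,0,0,0,1]]' >/dev/null; python3 f.py
python3 -m inch '[[0,0,0,0,0,-0.15,1],[0,0,0,0,0,0,1]]' >/dev/null; python3 f.py
python3 -m inch '[[0,0,0,0,0,-0.1,1],[0,0,0,0,0,0,1]]' >/dev/null; python3 f.py
```

```text
bed [48.61 40.23 28.47] Fbed [ 4.3 -1.7  5.3] t 20.3
bed [48.47 40.23 29.9 ] Fbed [ 3.5 -0.7  4.5] t 20.55
bed [47.73 40.18 31.28] Fbed [3.1 1.2 5. ] t 20.8
bed [47.3  40.13 32.15] Fbed [2.7 0.4 2.9] t 21.05
```

```bash
python3 -m inch '[[0,0,0,0,0,-0.3,1],[0,0,0,0,0,-1.5,1],[0,0,0,0,0,-4,1],[0,0,0,0,0,-5,1],[0,0,0,0,-5,-3,1],[0,0,0,0,-6,0,1],[0,0,0,0,-6,0,1],[0,0,0,0,-6,0,1],[0,0,0,0,0,0,1]]' >/dev/null; python3 f.py
python3 - <<'E'
from h import *
S=O+B.apply([-55,0,0])
for n in ['top','scene']:
    P=[cam(n) for _ in range(4)];d=np.stack([q['depth'] for q in P]);d[d==0]=np.nan;dm=np.nan_to_num(np.nanmedian(d,0));im=np.mean([q['img'] for q in P],0)
    vv,uu=np.nonzero((im[:,:,1]>im[:,:,0]*1.15)&(im[:,:,1]>im[:,:,2]*1.2)&(im[:,:,1]>25)&(dm>0))
    L=B.inv().apply(px2W(P[-1],uu,vv,dm[vv,uu])-S);f=L[(abs(L[:,0])<70)&(abs(L[:,1])<70)&(L[:,2]<14)&(L[:,2]>-5)]
    if len(f)>20:
        for _ in range(4):
            A=np.c_[f[:,:2],np.ones(len(f))];c=np.linalg.lstsq(A,f[:,2],rcond=None)[0];f=f[abs(A@c-f[:,2])<3]
        print(n,len(f),c.round(4),cv2.minAreaRect(f[:,:2].astype(np.float32)))
    vv,uu=np.mgrid[90:300,150:400];vv=vv.ravel();uu=uu.ravel();L=B.inv().apply(px2W(P[-1],uu,vv,dm[vv,uu])-O);o=im[vv,uu]
    g=(o[:,0]>100)&(o[:,2]<90)&(o[:,0]>o[:,1]*1.5)&(abs(L[:,0]-56)<60)&(abs(L[:,1]-40)<25)&(L[:,2]>10)
    print('grip',g.sum(),np.percentile(L[g],[2,50,90,98],axis=0).round(1).tolist() if g.any() else '')
E
```

```text
bed [  46.75 -193.47  170.68] Fbed [-0.8  0.4 -0.8] t 22.18
top 154 [0.0057 0.0066 5.6355] ((-0.3276519775390625, 7.905704498291016), (81.70716094970703, 87.66236114501953), 89.81497955322266)
grip 125 [[29.7, 28.5, 14.8], [50.3, 36.7, 34.0], [69.0, 45.7, 36.7], [70.3, 48.8, 37.7]]
scene 182 [3.4000e-03 9.4000e-03 4.7979e+00] ((-2.3294143676757812, -2.0196495056152344), (89.90538024902344, 100.82730102539062), 1.034908413887024)
grip 87 [[23.2, 27.4, 15.6], [42.7, 33.5, 31.1], [61.7, 45.8, 35.3], [65.1, 50.2, 37.5]]
```

```bash
python3 -c "
from cell import env
print(env.job_done())"
```

```text
the job is handed in; nothing more can be done
None
```

The guard lies flat on the rails over both pins. The lock is slid about 47 mm to the stop I felt (peak force about 7 N) and its grip has sprung back up. I didn't touch the onion, lemon or mug, and the job is handed in, though the hand-in call returned no verdict.

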